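# Take the spent purge-gas dryer out of service

### The arm

A 6-joint arm with a two-finger parallel gripper is mounted at the origin on the work surface. World frame = base frame: x ahead of the robot, y to its left, z up, the work surface at z = 0. Lengths are in mm, angles in rad, forces in N, time in s.
With the tool pointing down it reaches from about 325 to 775 mm from the base axis. Payload 5.5 kg.
Tool frame: the origin (TCP) lies on the front face of the gripper's body, between the roots of the fingers; the fingertips stand 73 mm ahead of it and the grasp point (between the pads) lies 54 mm ahead of it (env.nose_length is the distance from the TCP to the fingertips, in mm); z points along the fingers, y is the direction in which the jaws open and shut (so a half turn about z gives the same grasp; the last joint's range is limited). The gripper opens to 85 mm and grips with 20 to 120 N. Pads are 22 mm wide; open, the fingers measure 114 mm over their backs; the gripper's body (76 mm by 85 mm) begins 54 mm behind the grasp point. The pads swing forward as they close: fully open they stand 13 mm farther back than shut.
Start: joints at [-1.328, 0.091, 1.231, -0, 1.82, -0.057], TCP at [177.197, -573.252, 303.875] pointing down, gripper open.
Joint ranges: [-2.87, 2.87], [-0.86, 2.18], [0.17, 2.46], [-1.51, 4.65], [0.06, 2.69], [-2.65, 2.65]. Speed limits (rad/s): [2.57, 2.57, 3.01, 3.14, 3.14, 3.14].

### API

Orientations are given as a rotation vector (axis times angle).
In Python, from bench import env gives the robot as it stands.
- The arm moves only by the shell command python3 -m crank 'ROWS' [FORCE]. ROWS is JSON, a list that holds one entry, the list of rows, each a list of 7 numbers: the turn, a rotation vector about the tool's x, y, z in degrees, then the shift along the tool's x, y, z in m, then the opening, from 0 (shut) to 1 (fully open). In form: [[[ax, ay, az, tx, ty, tz, claw], ...]]. A call has 1 to 20 rows; each row is the pose to reach, as a shift and turn from the pose commanded when the call began, along the tool's axes at that moment; what a row does not reach only later rows make up. A row lasts 1/8 s, in which the tool goes at most 62.5 mm and 10.7 degrees, less where a joint would pass 70% of its speed; a pose out of reach is approached as far as the arm can. A call with a gripper value outside its range is refused whole. The fingers move at their own pace and stop on an object; FORCE is the grip in N (left out, the last holds). Time passes only in rows, so rows that repeat a pose let the fingers close. It gives the time, the measured TCP pose, the force and the opening at its end, in the units of the state.
- env.read_state(): the state, without advancing time (a new reading comes with each control period).
- env.grab_frame(name): name is "side" or "top" or "wrist"; returns a dict with "frame" (400x640x3 uint8, red, green, blue), "fovy" (degrees; the focal length in pixels is half the picture's height over the tangent of half this angle, whatever the lens; pixels are square), "cx", "cy" (the principal point, pixels), "view" (4x4, takes a point from world to camera coordinates). Camera axes: x right, y down, z forward; pixel columns grow to the right and rows downward; lengths in mm; the calibration is good to about 2 mm. A picture is of the moment at which its call begins. There is no depth.
- env.close_job(): hands the job in, once; it reports no verdict.
The state is a dict: "t": time; "joints": joint angles; "joint_velocities": joint speeds; "joint_efforts": joint torques, N m; "tool_pos": TCP position; "tool_rot": TCP orientation; "wrist_force": force on the tool from outside, world axes, zero at the start; "torque": the same for the moment, N m; "finger_gap": finger opening in mm.
Only numpy, scipy, OpenCV 4.12 (cv2) and the standard library are available. Lean on these libraries where they do the work, as an engineer would, in place of code of your own. Each camera call takes 0.05 s, during which the arm holds its last target. There are 200 camera calls.

### The job

Each of the two purge lines dries its gas in an upright cartridge; one cartridge is spent, its beads pink to the top. On the spent one's line, first shut the valve (red lever square across the pipe, against its stop), then stand the spent cartridge gently upright on the floor of the grey tray beside the old one, and turn that line's red peak pointer back to its zero stop. Leave the good line running with its lever, pointer and cartridge as they are, and disturb nothing else.

Things in the scene. Friction and masses are not known exactly. Their poses are not given: they have to be found in the camera images.
- line_1: one of two like purge lines, in either order: aluminium base plate (330 x 120 x 10 mm, from x = -140 to +190 mm) fixed to the table, carrying along its x axis a black receiver cup with the drying cartridge (x = -85 mm), a round 100 mm gauge lying face up (+12 mm) and a ball valve with a red lever (stem at +102 mm). Origin: underside of the plate, on its long middle line; z up
- receiver_1 (a point): line 1: centre of the floor of the receiver cup (32 mm above the table; bore 55 mm, 14 mm deep, rim 46 mm above the table and 68 mm across); a cartridge stands loose in it and lifts straight out
- valve_1 (a joint): line 1: red lever of the ball valve, on a vertical stem. 0 = fully open, lever along the pipe pointing to the line's +x; grows as the lever turns clockwise seen from above; 1.571 = shut against its stop, lever square across the pipe, pointing to the line's -y. Starts at 0 to 0.25. Stiff (0.22 N m), stays where left
- valve_1_grip (a point): line 1: middle of the lever's red sleeve, 70 mm out from the stem, 76 mm above the table; the sleeve is 70 mm long (30 to 100 mm out), 18 mm wide and 13 mm thick, with free air below it down to the pipe (44 mm above the table)
- peak_1 (a joint): line 1: red peak (follower) pointer of the gauge, turned by its black reset knob. 0 = at its hard zero stop, knob bar and pointer 135 degrees counter-clockwise from the line's x axis; grows clockwise seen from above; starts at 0.8 to 1.4. Friction 0.04 N m, stays where left. The thin black live needle below it falls by itself as the valve shuts
- peak_1_knob (a point): line 1: on the knob's axis, 132 mm above the table, 10 mm below the knob's top; the knob is a bar 46 mm long, 13 mm wide and 26 mm tall (117 to 143 mm above the table) over the gauge window (rim 114 mm above the table, 100 mm across); the bar lies along the red pointer
- peak_1_tip (a point): line 1: tip of the red peak pointer, 40 mm from the knob's axis, 112 mm above the table
- line_2: one of two like purge lines, in either order: aluminium base plate (330 x 120 x 10 mm, from x = -140 to +190 mm) fixed to the table, carrying along its x axis a black receiver cup with the drying cartridge (x = -85 mm), a round 100 mm gauge lying face up (+12 mm) and a ball valve with a red lever (stem at +102 mm). Origin: underside of the plate, on its long middle line; z up
- receiver_2 (a point): line 2: centre of the floor of the receiver cup (32 mm above the table; bore 55 mm, 14 mm deep, rim 46 mm above the table and 68 mm across); a cartridge stands loose in it and lifts straight out
- valve_2 (a joint): line 2: red lever of the ball valve, on a vertical stem. 0 = fully open, lever along the pipe pointing to the line's +x; grows as the lever turns clockwise seen from above; 1.571 = shut against its stop, lever square across the pipe, pointing to the line's -y. Starts at 0 to 0.25. Stiff (0.22 N m), stays where left
- valve_2_grip (a point): line 2: middle of the lever's red sleeve, 70 mm out from the stem, 76 mm above the table; the sleeve is 70 mm long (30 to 100 mm out), 18 mm wide and 13 mm thick, with free air below it down to the pipe (44 mm above the table)
- peak_2 (a joint): line 2: red peak (follower) pointer of the gauge, turned by its black reset knob. 0 = at its hard zero stop, knob bar and pointer 135 degrees counter-clockwise from the line's x axis; grows clockwise seen from above; starts at 0.8 to 1.4. Friction 0.04 N m, stays where left. The thin black live needle below it falls by itself as the valve shuts
- peak_2_knob (a point): line 2: on the knob's axis, 132 mm above the table, 10 mm below the knob's top; the knob is a bar 46 mm long, 13 mm wide and 26 mm tall (117 to 143 mm above the table) over the gauge window (rim 114 mm above the table, 100 mm across); the bar lies along the red pointer
- peak_2_tip (a point): line 2: tip of the red peak pointer, 40 mm from the knob's axis, 112 mm above the table
- cartridge_pink: the spent drying cartridge: upright cylinder, 50 mm across, 150 mm tall, 0.25 to 0.5 kg, black foot, white ribbed cap (top 32 mm), beads pink all the way up and a pink spot on the cap. At the start it stands in the receiver of one of the two lines. Origin: centre of its underside, z up along it
- cartridge_blue: the good drying cartridge in the other line's receiver: same size, beads blue with only the lowest part pink, blue spot on the cap. Origin: centre of its underside
- cartridge_old: an earlier spent (pink) cartridge, same size, standing in the tray near its -x end. Origin: centre of its underside
- tray: grey open tray, fixed, 240 (x) x 150 (y) x 45 mm outside, walls and floor 5 mm thick; on the left or the right of the two lines. Origin: centre of its underside
- wooden_box: bystander: closed wooden instrument box, 150 x 110 x 60 mm, on the other side from the tray. Origin: centre of its underside
- blank_flange: bystander: steel blank flange lying flat, 70 mm across, 12 mm thick. Origin: centre of its underside
- wrench: bystander: steel wrench, 160 mm long, lying flat. Origin: under its middle
- screwdriver: bystander: screwdriver, 190 mm long, lying flat. Origin: under its middle
- bottle: bystander: white bottle with red cap, 60 mm across, 140 mm tall, standing. Origin: centre of its underside
- carrier: bystander: black rail carrier, 60 x 90 x 30 mm, with an orange clamp knob and a post, 90 mm tall in all. Origin: centre of its underside

How it is judged:
By the outcome, as a careful person would: the job done as asked, in the order asked, and still so for the second after the job is handed in, with the robot touching nothing.
It also fails if it takes over 69 s, if anything falls off the work surface, if the arm or the gripper's body presses on something with over 40 N, if the wrist force passes 120 N, or if a joint passes its speed limit or range.

## Working session

There is one attempt and no reset: what is moved stays moved. The work goes in short steps, Python scripts to look and compute and a shell command to move; the robot and the scene stay as the last step left them, time stands still between calls to the robot, and variables do not carry over. Pictures are saved under pics/ and viewed, about 8 in all and at most 12, crops included, and the job is handed in when it is done.

```bash
mkdir -p pics; ls; cat > h.py <<'E'
import numpy as np,cv2
from bench import env
from scipy.spatial.transform import Rotation as R
def grab(n,f):
    d=env.grab_frame(n); cv2.imwrite(f'pics/{f}.png',d['frame'][:,:,::-1]); np.savez(f'pics/{f}.npz',view=d['view'],fovy=d['fovy'],cx=d['cx'],cy=d['cy']); return d
def ray(f,u,v):
    d=np.load(f'pics/{f}.npz'); V=d['view']; fl=200/np.tan(np.radians(d['fovy'])/2)
    r=V[:3,:3].T@np.array([(u-d['cx'])/fl,(v-d['cy'])/fl,1]); return -V[:3,:3].T@V[:3,3], r
def atz(f,u,v,z):
    c,r=ray(f,u,v); return c+r*(z-c[2])/r[2]
def tri(*obs):
    A=np.zeros((3,3));b=np.zeros(3)
    for f,u,v in obs:
        c,r=ray(f,u,v); r=r/np.linalg.norm(r); P=np.eye(3)-np.outer(r,r); A+=P;b+=P@c
    return np.linalg.solve(A,b)
def proj(f,p):
    d=np.load(f'pics/{f}.npz'); V=d['view']; fl=200/np.tan(np.radians(d['fovy'])/2)
    q=V[:3,:3]@np.array(p,float)+V[:3,3]; return q[:2]/q[2]*fl+[float(d['cx']),float(d['cy'])]
def tool(): 
    s=env.read_state(); return np.array(s['tool_pos']),R.from_rotvec(s['tool_rot']),s
def totool(target):
    p,r,s=tool(); return r.inv().apply(np.array(target)-p)/1000
E
python3 - <<'E'
from h import *
for n in('top','side','wrist'): 
    d=grab(n,n+'0'); print(n,d['fovy'],d['cx'],d['cy'],(-d['view'][:3,:3].T@d['view'][:3,3]).round())
print(env.read_state())
a=cv2.imread('pics/top0.png');b=cv2.imread('pics/side0.png')
E
```

```text
pics
top 54.096361216605274 316.933587657818 208.15159668537768 [ 457.  -11. 1306.]
side 46.36744257423026 322.91275428308734 204.75069267103947 [ 313.  923. 1108.]
wrist 62.82351901431733 324.92870180514467 202.30845075791015 [ 246. -553.  373.]
{'t': 0.15, 'joints': array([-1.32769865e+00,  9.17280146e-02,  1.23163099e+00, -8.43187551e-06,
        1.81977741e+00, -5.67189872e-02]), 'joint_velocities': array([-0.00050849, -0.00332917, -0.00275529, -0.00027288,  0.00207536,
        0.00189213]), 'joint_efforts': array([ 1.70317926e-03, -4.59371102e+01, -4.18526781e+01, -9.56243639e-05,
        9.53775016e-03, -7.25718472e-07]), 'tool_pos': array([ 177.16893809, -573.14451002,  302.97303986]), 'tool_rot': array([-3.10484038e+00, -4.68956329e-01,  2.38317792e-04]), 'wrist_force': array([-0.12823344,  0.01811262, -0.72237043]), 'torque': array([-0.04107951, -0.03514727, -0.00847734]), 'finger_gap': 85.36487281585624}
```

View pics/top0.png

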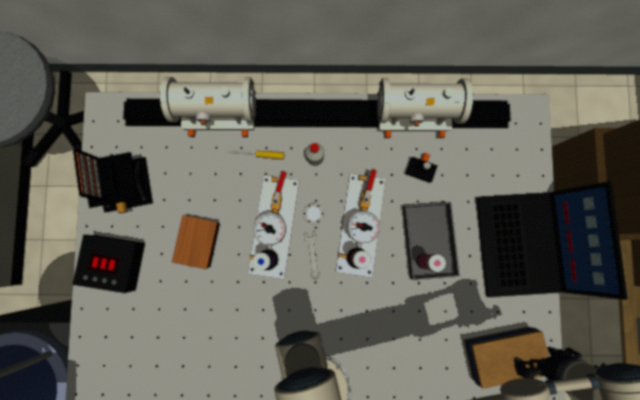

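View pics/side0.png

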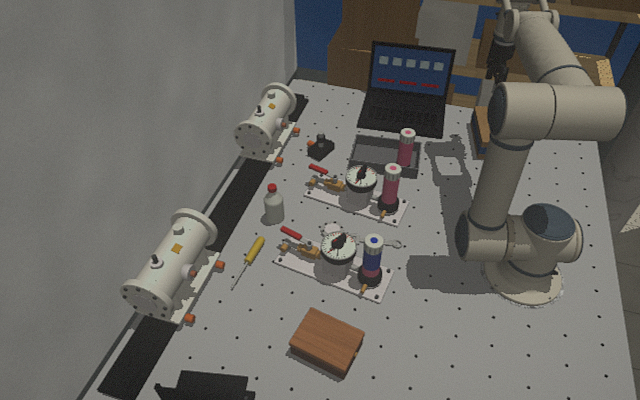

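The top view has the robot at the bottom. The spent (pink-spot) cartridge is on the right-hand line at about (360,259), and the blue one is on the left at (263,260). The tray is at (430,240) with the old cartridge at (436,263). I'll enlarge the right line in both views.

```bash
python3 - <<'E'
from h import *
a=cv2.imread('pics/top0.png')[155:295,325:465]; b=cv2.imread('pics/side0.png')[120:230,295:435]
a=cv2.resize(a,None,fx=4,fy=4,interpolation=cv2.INTER_CUBIC)
b=cv2.resize(b,None,fx=4,fy=4,interpolation=cv2.INTER_CUBIC)
cv2.imwrite('pics/ca.png',a);cv2.imwrite('pics/cb.png',b)
E
```

```text
(no output)
```

View pics/ca.png

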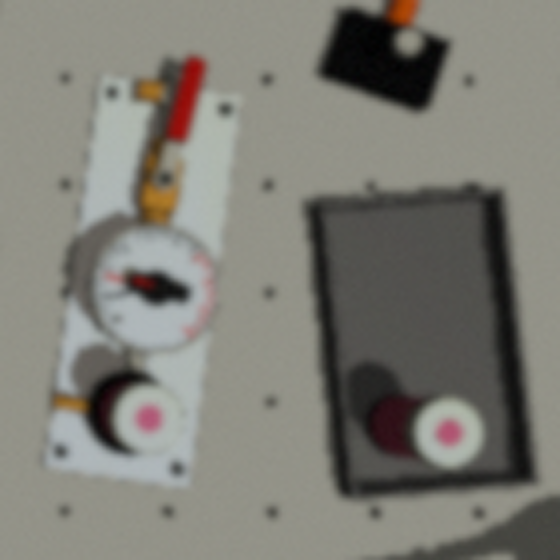

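View pics/cb.png

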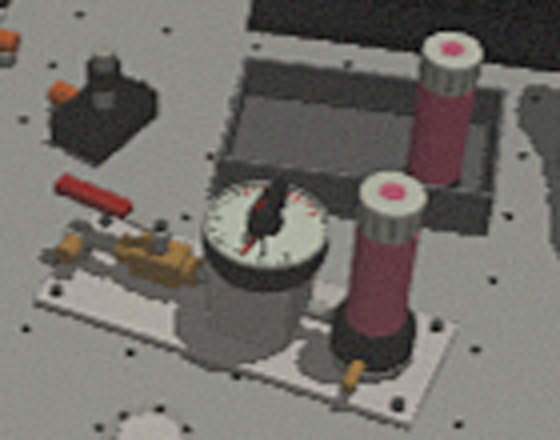

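The crops show these positions (crop pixels, x4 scale):

| Feature | Top crop | Side crop |
|---|---|---|
| Pink cap centre | (149,418) | (392,191) |
| Knob bar | (125,275)-(190,297) | (282,182)-(255,232) |
| Red sleeve | (196,60)-(177,140) | (60,183)-(128,210) |

The plate and tray corners are also readable.

```bash
python3 - <<'E'
from h import *
T=lambda x,y:('top0',325+x/4-.375,155+y/4-.375)
S=lambda x,y:('side0',295+x/4-.375,120+y/4-.375)
print('pink',tri(T(149,418),S(392,191)).round(1)); print('old',tri(T(448,432),S(453,48)).round(1))
print('knob',tri(T(158,287),S(267,207)).round(1))
print('lev o',tri(T(196,62),S(62,183)).round(1),'i',tri(T(177,138),S(127,210)).round(1))
c=[atz(*T(*p),10)[:2] for p in [(100,75),(240,95),(190,487),(45,465)]]; print('plate',np.round(c))
ax=(c[0]+c[1]-c[2]-c[3])/2; th=np.arctan2(ax[1],ax[0]); m=sum(c)/4; print(np.degrees(th),np.linalg.norm(ax))
o=m-25*np.array([np.cos(th),np.sin(th)]); print('org',o)
for n,l in dict(rec=-85,knob=12,stem=102).items(): print(n,o+l*np.array([np.cos(th),np.sin(th)]))
c=[atz(*T(*p),45)[:2] for p in [(308,203),(500,192),(535,480),(340,493)]]; print('tray',np.round(c),sum(c)/4,np.linalg.norm(c[0]-c[3]))
a=atz(*T(125,275),143)-atz(*T(190,297),143); print('bar dir deg',np.degrees(np.arctan2(a[1],a[0])))
p,r,s=tool(); print(r.as_matrix().round(2))
E
```

```text
pink [ 421.3 -134.2  182.3]
old [ 411.3 -354.2  156.5]
knob [ 517.1 -147.1  129.8]
lev o [ 698.8 -184.3   76.6] i [ 637.7 -169.    75.8]
plate [[ 699. -114.]
 [ 683. -231.]
 [ 359. -187.]
 [ 375.  -68.]]
-7.846769317029578 327.0093810525597
org [ 504.18276473 -146.30135138]
rec [ 419.97864279 -134.69678985]
knob [ 516.07040547 -147.93964242]
stem [ 605.22771105 -160.22682523]
tray [[ 589. -279.]
 [ 599. -434.]
 [ 369. -456.]
 [ 357. -301.]] [ 478.30635505 -367.327773  ] 232.4443538120266
bar dir deg 71.60530356933754
[[ 0.96  0.3  -0.  ]
 [ 0.3  -0.96  0.  ]
 [ 0.   -0.   -1.  ]]
```

```bash
python3 - <<'E'
from h import *
print(env.nose_length)
print('above start',totool([682,-137,303]).round(4))
st=np.array([605.2,-160.2]); p,r,s=tool(); q=np.array([682,-137,133.])
for a in [-14,-24,-34,-44,-54,-64,-74,-84,-92,-98,-101]:
    t=np.radians(a);u=np.array([np.cos(t),np.sin(t)]);n=np.array([-u[1],u[0]]);P=st+70*u+26*n
    print(a,P.round(),(r.inv().apply(np.r_[P,133]-q)/1000).round(4)[:2])
E
```

```text
72.6
above start [ 6.111e-01 -2.676e-01  4.000e-04]
-14 [ 679. -152.] [-0.0069  0.0135]
-24 [ 680. -165.] [-0.0104  0.026 ]
-34 [ 678. -178.] [-0.0161  0.0377]
-44 [ 674. -190.] [-0.0237  0.0483]
-54 [ 667. -202.] [-0.033   0.0574]
-64 [ 659. -212.] [-0.0438  0.0647]
-74 [ 649. -220.] [-0.0557  0.07  ]
-84 [ 638. -227.] [-0.0683  0.0732]
-92 [ 629. -231.] [-0.0787  0.0741]
-98 [ 621. -233.] [-0.0865  0.0739]
-101 [ 617. -234.] [-0.0904  0.0735]
```

```bash
python3 -m crank '[[[0,0,0,0.04,-0.018,0,0],[0,0,0,0.09,-0.04,0,0],[0,0,0,0.14,-0.062,0,0],[0,0,0,0.19,-0.084,0,0],[0,0,0,0.24,-0.106,0,0],[0,0,0,0.29,-0.128,0,0],[0,0,0,0.34,-0.15,0,0],[0,0,0,0.39,-0.172,0,0],[0,0,0,0.44,-0.194,0,0],[0,0,0,0.49,-0.216,0,0],[0,0,0,0.54,-0.238,0,0],[0,0,0,0.585,-0.256,0,0],[0,0,0,0.611,-0.268,0,0],[0,0,0,0.611,-0.268,0,0],[0,0,0,0.611,-0.268,0,0],[0,0,0,0.611,-0.268,0,0]]]' 40
python3 - <<'E'
from h import *
print(totool([682,-137,133]),tool()[2]['joints'])
grab('wrist','w1')
E
```

```text
t: 2.15
tool_pos: [681.2, -137.7, 304.2]
tool_rot: [3.106, 0.467, 0.0]
wrist_force: [0.5, -0.8, 0.8]
finger_gap: -0.0
[ 0.00100586 -0.00053129  0.17123615] [-2.48379135e-01  3.59587656e-01  9.22067597e-01 -2.71655029e-04
  1.85969074e+00  1.02387556e+00]
```

View pics/w1.png

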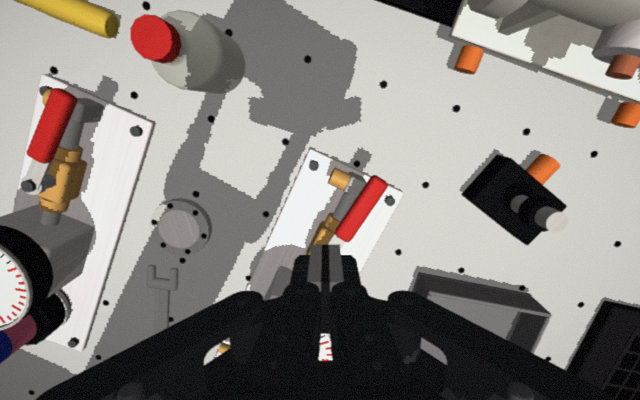

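The wrist view shows the red sleeve from (378,183) to (346,236), with the closed fingertips at (325,250), left of the lever as planned. I'll check it against the estimate.

```bash
python3 - <<'E'
from h import *
print(atz('w1',378,183,82).round(1),atz('w1',346,237,82).round(1),atz('w1',360,178,10).round())
print(proj('w1',[682,-137,232]))
print(atz('w1',313,149,10).round(),atz('w1',403,190,10).round())
E
python3 -m crank '[[[0,0,0,0,0,0.04,0],[0,0,0,0,0,0.09,0],[0,0,0,0,0,0.14,0],[0,0,0,0.001,0,0.165,0],[0,0,0,0.001,0,0.171,0],[0,0,0,0.001,0,0.171,0],[0,0,0,0.001,0,0.171,0]]]'
```

```text
[ 699.5 -184.2   82. ] [ 640.3 -172.7   82. ] [ 687. -179.   10.]
[322.01888767 259.18950937]
[ 702. -119.   10.] [ 688. -231.   10.]
t: 3.08
tool_pos: [683.5, -136.9, 135.6]
tool_rot: [3.105, 0.469, 0.006]
wrist_force: [0.0, 0.1, 0.1]
finger_gap: 0.5
```

```bash
python3 -m crank '[[[0,0,0,-0.004,0.007,0.002,0],[0,0,0,-0.007,0.013,0.002,0],[0,0,0,-0.009,0.02,0.002,0],[0,0,0,-0.0105,0.026,0.002,0],[0,0,0,-0.013,0.032,0.002,0],[0,0,0,-0.016,0.038,0.002,0],[0,0,0,-0.020,0.043,0.002,0],[0,0,0,-0.0237,0.048,0.002,0],[0,0,0,-0.028,0.053,0.002,0],[0,0,0,-0.033,0.0575,0.002,0],[0,0,0,-0.038,0.061,0.002,0],[0,0,0,-0.044,0.065,0.002,0],[0,0,0,-0.05,0.0675,0.002,0],[0,0,0,-0.056,0.07,0.002,0],[0,0,0,-0.062,0.072,0.002,0],[0,0,0,-0.068,0.073,0.002,0],[0,0,0,-0.068,0.073,0.002,0]]]'
python3 - <<'E'
from h import *
print(tool()[2]['wrist_force'],tool()[2]['torque'])
grab('wrist','w2')
E
```

```text
t: 5.2
tool_pos: [638.8, -227.0, 131.1]
tool_rot: [3.106, 0.468, -0.001]
wrist_force: [0.6, 0.3, -0.4]
finger_gap: 0.3
[ 0.59984539  0.26083936 -0.40150381] [ 0.08679292 -0.06676278  0.00224566]
```

View pics/w2.png

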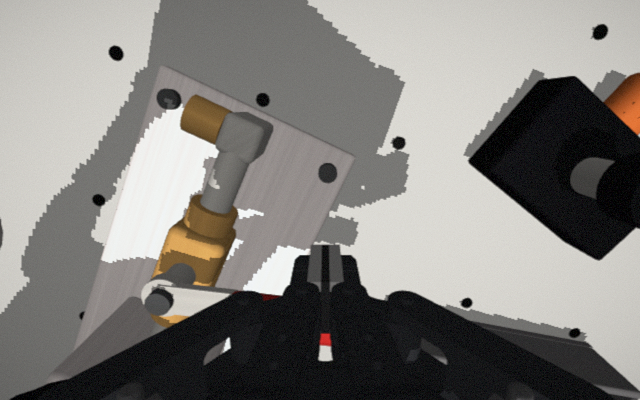

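The wrist view shows the silver lever arm at (160,295) now nearly across the pipe, with the red part behind the fingers. I'll push on to the stop in small steps and watch the force.

```bash
python3 -m crank '[[[0,0,0,-0.005,0.001,0,0],[0,0,0,-0.0105,0.001,0,0],[0,0,0,-0.0145,0.001,0,0],[0,0,0,-0.0185,0.000,0,0],[0,0,0,-0.0185,0.000,0,0]]]'; python3 -m crank '[[[0,0,0,-0.002,-0.0005,0,0],[0,0,0,-0.004,-0.001,0,0],[0,0,0,-0.004,-0.001,0,0]]]';python3 -m crank '[[[0,0,0,-0.002,-0.0005,0,0],[0,0,0,-0.004,-0.001,0,0],[0,0,0,-0.004,-0.001,0,0]]]'
```

```text
t: 5.88
tool_pos: [621.2, -232.0, 131.0]
tool_rot: [3.106, 0.469, -0.001]
wrist_force: [1.9, 0.5, 0.9]
finger_gap: -0.1
t: 6.25
tool_pos: [617.9, -232.1, 131.0]
tool_rot: [3.106, 0.469, 0.002]
wrist_force: [5.2, 0.8, 0.2]
finger_gap: -0.3
t: 6.62
tool_pos: [616.7, -232.0, 131.4]
tool_rot: [3.104, 0.47, 0.015]
wrist_force: [19.3, 0.7, -6.7]
finger_gap: -0.2
```

Force jumped to 19 N with the motion arrested, so the lever is on its stop. Next I back off, rise and go above the pink cartridge.

```bash
python3 -m crank '[[[0,0,0,0.015,0,0,0],[0,0,0,0.03,0,0,0],[0,0,0,0.03,0,-0.04,0],[0,0,0,0.03,0,-0.09,0],[0,0,0,0.03,0,-0.14,0],[0,0,0,0.02,-0.01,-0.17,0.5],[0,0,0,-0.01,-0.04,-0.17,1],[0,0,0,-0.05,-0.07,-0.17,1],[0,0,0,-0.09,-0.10,-0.17,1],[0,0,0,-0.13,-0.13,-0.17,1],[0,0,0,-0.154,-0.151,-0.17,1],[0,0,0,-0.154,-0.151,-0.17,1],[0,0,0,-0.154,-0.151,-0.17,1]]]'
python3 - <<'E'
from h import *
print(totool([421,-134.5,216]))
grab('wrist','w3');grab('side','s3');grab('top','t3')
a=cv2.imread('pics/w3.png');b=cv2.resize(cv2.imread('pics/side0.png')[120:230,295:435],None,fx=1,fy=1)
s=cv2.resize(cv2.imread('pics/s3.png')[120:230,295:435],(420,330),interpolation=2)
t=cv2.resize(cv2.imread('pics/t3.png')[155:265,325:435],(330,330),interpolation=2)
a=cv2.resize(a,(430,269))
o=np.zeros((600,760,3),np.uint8);o[:330,:420]=s;o[:330,425:755]=t;o[331:600,:430]=a
cv2.imwrite('pics/c3.png',o)
E
```

```text
t: 8.25
tool_pos: [421.9, -133.7, 300.9]
tool_rot: [3.106, 0.469, -0.001]
wrist_force: [0.5, -0.6, 0.1]
finger_gap: 85.4
[-0.00107285  0.00047485  0.08486428]
```

View pics/c3.png

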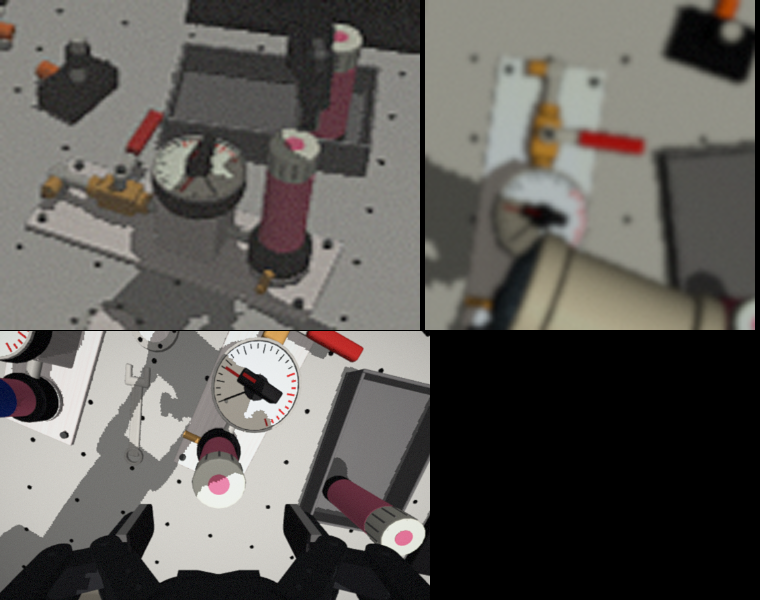

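The lever is now square across the pipe: its slope in the top crop is about 8°, against 7° for the plate's end edge. The cap spot is at about (325,229) in the full wrist frame.

```bash
python3 - <<'E'
from h import *
print(atz('w3',324.5,229,182),tri(('w3',324.5,229),('top0',361.9,259.1)))
l=[atz('t3',325+(x-425)/3-.33,155+y/3-.33,76) for x,y in[(580,139),(642,148)]];d=l[1]-l[0];print(np.degrees(np.arctan2(d[1],d[0])))
E
```

```text
[ 420.6853549  -134.79760604  182.        ] [ 419.82178889 -134.90647602  179.63653888]
-97.96454788183719
```

```bash
python3 -m crank '[[[0,0,0,-0.001,0.001,0.04,1],[0,0,0,-0.001,0.001,0.07,1],[0,0,0,-0.001,0.001,0.087,1],[0,0,0,-0.001,0.001,0.088,1],[0,0,0,-0.001,0.001,0.088,0.3],[0,0,0,-0.001,0.001,0.088,0.3],[0,0,0,-0.001,0.001,0.088,0.3],[0,0,0,-0.001,0.001,0.088,0.3],[0,0,0,-0.001,0.001,0.088,0.3],[0,0,0,-0.001,0.001,0.088,0.3]]]' 45
python3 -m crank '[[[0,0,0,0,0,-0.008,0.3],[0,0,0,0,0,-0.018,0.3],[0,0,0,0,0,-0.03,0.3],[0,0,0,0,0,-0.05,0.3],[0,0,0,0,0,-0.07,0.3],[0,0,0,0,0,-0.08,0.3],[0,0,0,0,0,-0.08,0.3],[0,0,0,0,0,-0.08,0.3]]]'
python3 - <<'E'
from h import *
print(totool([520,-363,300]), tool()[2]['wrist_force'])
E
```

```text
t: 9.65
tool_pos: [421.5, -134.7, 214.5]
tool_rot: [3.105, 0.469, 0.004]
wrist_force: [-0.3, 1.7, 5.7]
finger_gap: 49.3
t: 10.65
tool_pos: [420.9, -134.6, 292.1]
tool_rot: [-3.106, -0.469, 0.002]
wrist_force: [-0.2, -0.5, -4.0]
finger_gap: 49.3
[ 0.02722747  0.2474313  -0.00810099] [-0.20579887 -0.54511946 -4.04799529]
```

Held (49.3 mm gap, about 4 N of weight). I carry it over the tray and lower it.

```bash
python3 -m crank '[[[0,0,0,0.002,0.015,-0.008,0.3],[0,0,0,0.005,0.045,-0.008,0.3],[0,0,0,0.008,0.08,-0.008,0.3],[0,0,0,0.012,0.115,-0.008,0.3],[0,0,0,0.016,0.15,-0.008,0.3],[0,0,0,0.020,0.185,-0.008,0.3],[0,0,0,0.024,0.215,-0.008,0.3],[0,0,0,0.026,0.237,-0.008,0.3],[0,0,0,0.027,0.247,-0.008,0.3],[0,0,0,0.027,0.247,-0.008,0.3],[0,0,0,0.027,0.247,0.01,0.3],[0,0,0,0.027,0.247,0.035,0.3],[0,0,0,0.027,0.247,0.06,0.3],[0,0,0,0.027,0.247,0.075,0.3],[0,0,0,0.027,0.247,0.085,0.3],[0,0,0,0.027,0.247,0.092,0.3],[0,0,0,0.027,0.247,0.092,0.3],[0,0,0,0.027,0.247,0.092,0.3]]]'
python3 - <<'E'
from h import *
print(tool()[2]['wrist_force'])
grab('side','s4');s=cv2.resize(cv2.imread('pics/s4.png')[90:230,295:455],(640,560),interpolation=2)
cv2.imwrite('pics/c4.png',s)
E
```

```text
t: 12.9
tool_pos: [520.0, -362.9, 201.9]
tool_rot: [3.105, 0.469, 0.002]
wrist_force: [0.1, -0.2, -3.4]
finger_gap: 49.3
[ 0.09658883 -0.2002208  -3.37142739]
```

View pics/c4.png

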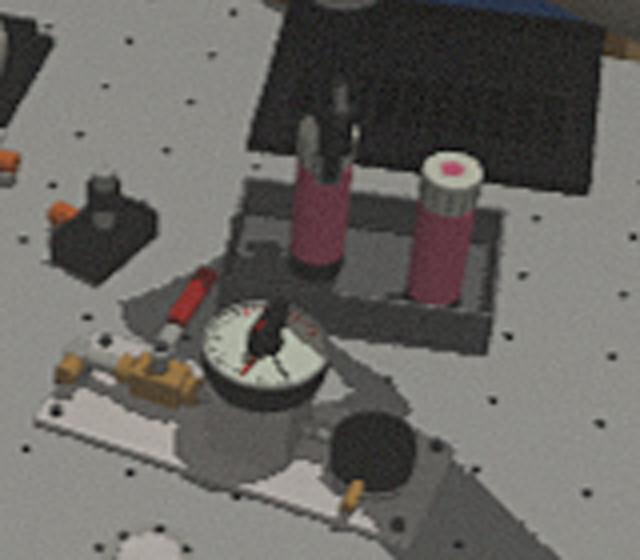

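The cartridge hangs upright over the tray floor at (320,265), clear of the old one at (445,230). I'll lower the last ~14 mm slowly.

```bash
python3 -m crank '[[[0,0,0,0,0,0.003,0.3],[0,0,0,0,0,0.006,0.3],[0,0,0,0,0,0.009,0.3],[0,0,0,0,0,0.011,0.3],[0,0,0,0,0,0.012,0.3],[0,0,0,0,0,0.012,0.3]]]';python3 -m crank '[[[0,0,0,0,0,0.0007,0.3],[0,0,0,0,0,0.0014,0.3],[0,0,0,0,0,0.002,0.3],[0,0,0,0,0,0.002,0.3]]]'
```

```text
t: 13.7
tool_pos: [519.8, -362.6, 188.8]
tool_rot: [-3.106, -0.469, 0.0]
wrist_force: [0.1, 0.5, -3.9]
finger_gap: 49.0
t: 14.2
tool_pos: [519.9, -362.7, 187.7]
tool_rot: [3.106, 0.469, 0.001]
wrist_force: [-1.1, 1.1, 1.7]
finger_gap: 48.8
```

Contact: the force went from -3.9 to +1.7 N. I release, rise and go above the knob, turning the jaws across the bar.

```bash
python3 -m crank '[[[0,0,0,0,0,-0.0005,0.7],[0,0,0,0,0,-0.0005,1],[0,0,0,0,0,-0.0005,1],[0,0,0,0,0,-0.0005,1],[0,0,0,0,0,-0.015,1],[0,0,0,0,0,-0.04,1],[0,0,0,0,0,-0.07,1],[0,0,0,0,0,-0.085,1],[0,0,-6,0.008,-0.03,-0.085,1],[0,0,-15,0.02,-0.07,-0.085,1],[0,0,-25,0.031,-0.11,-0.085,1],[0,0,-35,0.043,-0.15,-0.085,1],[0,0,-45,0.054,-0.185,-0.085,1],[0,0,-54,0.060,-0.206,-0.085,0.6],[0,0,-54,0.060,-0.206,-0.085,0.6],[0,0,-54,0.060,-0.206,-0.085,0.6],[0,0,-54,0.060,-0.206,-0.085,0.6]]]'
python3 - <<'E'
from h import *
p,r,s=tool();print(s['joints'],np.degrees(np.arctan2(*r.as_matrix()[[1,0],0])), proj('x',[0,0,0]) if 0 else '')
grab('wrist','w5');print(proj('w5',[516.5,-147.5,143]),proj('w5',[520,-363,155]))
E
```

```text
t: 16.32
tool_pos: [516.2, -149.0, 271.7]
tool_rot: [-2.557, -1.825, 0.001]
wrist_force: [-0.6, -0.1, -0.6]
finger_gap: 51.2
[-3.44231181e-01 -8.16979769e-02  1.46082242e+00 -2.31169258e-04
  1.76273778e+00 -1.32603527e-02] 71.03424518004353 
[324.04586841 218.08883192] [417.90272391 467.69182665]
```

View pics/w5.png

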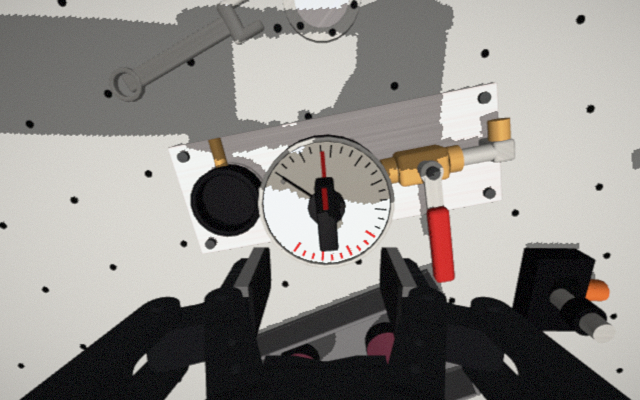

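The view shows the knob bar from (323,180) to (328,250), with the red pointer tip at (322,152), between and aligned with the jaws to within a few degrees. The lever is at (440,240), square across the pipe.

```bash
python3 - <<'E'
from h import *
a,b=atz('w5',323,180,143),atz('w5',328,250,143); d=a-b; print((a+b)/2,np.linalg.norm(d),np.degrees(np.arctan2(d[1],d[0])))
k=atz('w5',324.5,217,143);t=atz('w5',322,152,112);d=t-[516.3,-147.8,112];print(t,np.linalg.norm(d),np.degrees(np.arctan2(d[1],d[0])))
print(totool([516.5,-147.8,195.6]))
E
```

```text
[ 517.86912326 -146.5525841   143.        ] 47.54014111373851 74.92112758622312
[ 527.55065164 -110.85368541  112.        ] 38.62133249954223 73.06379953222661
[ 0.00123455 -0.00010486  0.07611773]
```

```bash
python3 -m crank '[[[0,0,-3,0.001,0,0.03,0.6],[0,0,-3,0.001,0,0.06,0.6],[0,0,-3,0.001,0,0.075,0.6],[0,0,-3,0.001,0,0.0765,0.6],[0,0,-3,0.001,0,0.0765,0.3],[0,0,-3,0.001,0,0.0765,0.05],[0,0,-3,0.001,0,0.0765,0.05],[0,0,-3,0.001,0,0.0765,0.05],[0,0,-3,0.001,0,0.0765,0.05],[0,0,-3,0.001,0,0.0765,0.05]]]' 30
python3 -c "
from h import *
p,r,s=tool();print(s['torque'],np.degrees(np.arctan2(*r.as_matrix()[[1,0],0])))"
```

```text
t: 17.62
tool_pos: [517.3, -147.5, 197.0]
tool_rot: [2.504, 1.893, 0.003]
wrist_force: [2.3, -2.0, 6.4]
finger_gap: 12.5
[-0.25123593 -0.33771228  0.0566353 ] 74.17402685897491
```

```bash
cat > st.py <<'E'
from h import *
p,r,s=tool();print('torque',s['torque'].round(3),'yaw',np.degrees(np.arctan2(*r.as_matrix()[[1,0],0])).round(2))
E
python3 -m crank '[[[0,0,-6,0,0,0,0.05],[0,0,-12,0,0,0,0.05],[0,0,-18,0,0,0,0.05],[0,0,-24,0,0,0,0.05],[0,0,-30,0,0,0,0.05],[0,0,-36,0,0,0,0.05],[0,0,-42,0,0,0,0.05],[0,0,-47,0,0,0,0.05],[0,0,-50,0,0,0,0.05],[0,0,-50,0,0,0,0.05]]]';python3 st.py
python3 -m crank '[[[0,0,-1,0,0,0,0.05],[0,0,-2,0,0,0,0.05],[0,0,-2,0,0,0,0.05]]]';python3 st.py
python3 -m crank '[[[0,0,-1,0,0,0,0.05],[0,0,-2,0,0,0,0.05],[0,0,-2,0,0,0,0.05]]]';python3 st.py
```

```text
t: 18.88
tool_pos: [517.3, -147.6, 197.0]
tool_rot: [1.468, 2.773, 0.0]
wrist_force: [2.9, -1.4, 5.4]
finger_gap: 12.1
torque [-0.22  -0.254  0.064] yaw 124.21
t: 19.25
tool_pos: [517.3, -147.6, 197.0]
tool_rot: [1.42, 2.798, 0.0]
wrist_force: [2.8, -1.4, 6.3]
finger_gap: 11.9
torque [-0.209 -0.271  0.045] yaw 126.18
t: 19.62
tool_pos: [517.2, -147.6, 197.0]
tool_rot: [1.373, 2.822, 0.0]
wrist_force: [2.3, -1.0, 5.3]
finger_gap: 12.2
torque [-0.203 -0.327 -0.481] yaw 128.12
```

The torque jumped to -0.48 N m at yaw 128° (predicted stop 127°), so the pointer is at its stop. I release, rise and look.

```bash
python3 -m crank '[[[0,0,0,0,0,0,0.3],[0,0,0,0,0,0,0.6],[0,0,0,0,0,0,0.6],[0,0,0,0,0,-0.02,0.6],[0,0,0,0,0,-0.06,0.6],[0,0,0,0,0,-0.11,0.6],[0,0,20,-0.01,0,-0.16,0.6],[0,0,20,-0.03,0,-0.18,0.6],[0,0,30,-0.05,0,-0.18,0.6],[0,0,30,-0.05,0,-0.18,0.6],[0,0,30,-0.05,0,-0.18,0.6],[0,0,30,-0.05,0,-0.18,0.6]]]'
python3 - <<'E'
from h import *
for n in('wrist','side','top'): grab(n,n[0]+'6')
a=cv2.imread('pics/w6.png');s=cv2.resize(cv2.imread('pics/s6.png')[90:320,260:440],(235,300));s=cv2.imread('pics/s6.png')[90:320,240:440]
o=np.zeros((600,800,3),np.uint8);o[:300,:480]=cv2.resize(a,(480,300),interpolation=3)
o[:299,485:745]=cv2.resize(s,(260,299),interpolation=2)
o[300:,:320]=cv2.resize(cv2.imread('pics/t6.png')[140:300,230:460],(320,300)) if 0 else cv2.resize(cv2.imread('pics/t6.png')[140:300,290:460],(320,300))
c=a[60:360,120:560]; o[300:,325:765]=c
cv2.imwrite('pics/c6.png',o)
E
```

```text
t: 21.12
tool_pos: [547.2, -185.9, 375.7]
tool_rot: [-2.055, -2.376, -0.0]
wrist_force: [-0.7, -1.1, 0.1]
finger_gap: 51.4
```

View pics/c6.png

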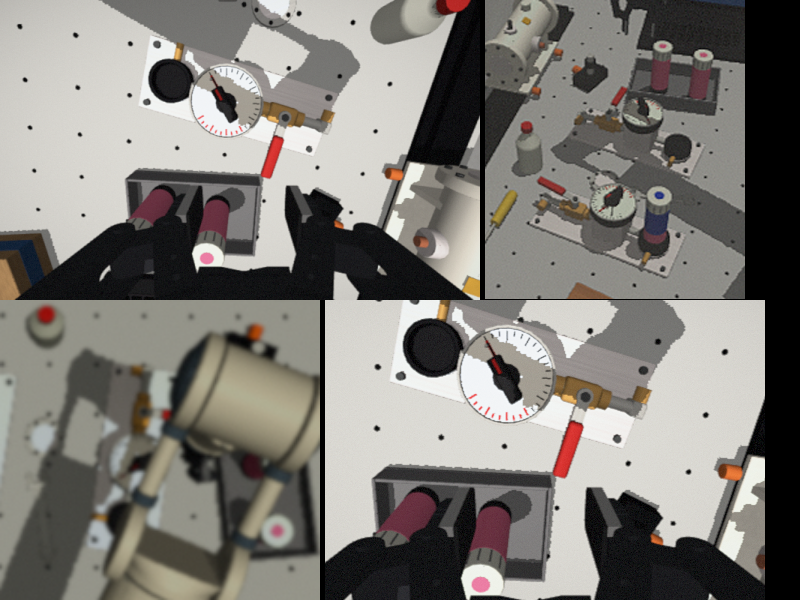

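Both cartridges stand upright in the tray, the lever is square and the pointer is near zero. I'll work out the angles: tip at full-frame (281,100), sleeve from (375,183) to (356,234).

```bash
python3 - <<'E'
from h import *
t=atz('w6',281,100,112);d=t-[516.7,-147.6,112];print('ptr',np.linalg.norm(d),np.degrees(np.arctan2(d[1],d[0])),'want',127.2)
a,b=atz('w6',375,183,82),atz('w6',356,234,82);d=b-a;print('lever',np.degrees(np.arctan2(d[1],d[0])),'want -97.9')
a,b=cv2.imread('pics/w6.png'),None
c=a[70:170,240:340]
hsv=cv2.cvtColor(c,cv2.COLOR_BGR2HSV);m=((hsv[...,0]<10)|(hsv[...,0]>170))&(hsv[...,1]>110)&(hsv[...,2]>60);y,x=np.nonzero(m)
k=(y<62)&(x<62)&(np.hypot(x-62,y-63)<42);print(sorted(set(zip(x[k]+240,y[k]+70)))[:12])
E
```

```text
ptr 38.567621700579124 126.5347492988221 want 127.2
lever -99.47699465102234 want -97.9
[(np.int64(281), np.int64(100)), (np.int64(281), np.int64(101)), (np.int64(281), np.int64(102)), (np.int64(282), np.int64(101)), (np.int64(282), np.int64(102)), (np.int64(283), np.int64(106)), (np.int64(284), np.int64(104)), (np.int64(285), np.int64(109)), (np.int64(286), np.int64(111)), (np.int64(286), np.int64(120)), (np.int64(287), np.int64(110)), (np.int64(287), np.int64(119))]
```

```bash
python3 -c "
from h import *
print(tool()[2]['wrist_force'],env.close_job())"
```

```text
the job is handed in; nothing more can be done
[ 0.68059243  0.26640395 -0.20888111] None
```

I did all three steps in order on the spent line (the right-hand one) and handed the job in at about 21 s. No verdict was reported.

- **Valve:** I pushed the lever round until the force rose to 19 N with the motion arrested. It then measured -98.0° from the top camera and -99.5° from the wrist camera, against -97.9° for fully shut. The 1.5° spread is reading error.
- **Cartridge:** I lifted it out, lowered it onto the tray floor until contact at a few newtons, and let go. The last pictures show it upright in the tray about 110 mm from the old one.
- **Peak pointer:** I turned it back until the torque jumped to 0.48 N m. The pointer then measured 126.5°, against 127.2° expected at the zero stop.

I never went near the good line or the other objects. I did not measure them again at the end, but they look unmoved in the last pictures. The arm was clear of everything at hand-in, and no check failed.

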